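# Load brush ferrules two by two into a laned tray

## Task

Without lifting them off the tray, slide the four loose ferrule rings into a neat two-by-two grid in its two lanes: in each lane a low ring first, partly under the cover, and a tall ring behind it, touching it. Load the lane farther from the robot first, then the nearer one, and finish each by pressing lightly on its tall ring for a moment so that the pair bears on the sprung stop hidden under the cover, never jamming it hard, then ease off slowly. Leave the black pot and the brush head beside the tray alone.

Things in the scene. Friction and masses are not known exactly. Their poses are not given: they have to be found in the camera images.
- tray: fixed plywood tray, 310 (its x) by 400 (its y) mm, origin under its centre, deck top 10 above the table. y runs along the two lanes to their closed end, x across them, away from the robot. Open apron from y = -196 to +8, where the rings start near the two long sides (middle, x = -70 to +70, free). A lip 12 high runs round the deck
- cover: fixed aluminium plate over the lanes' closed end (origin and axes the tray's), y = +100 to +198, 184 wide, underside 30, top 33 above the deck: only low rings pass under. Beneath, hidden, a stop bar crosses both lanes, its faces somewhere from y = +130 to +160, equal in both; each face is a damped pad on a 0.8 N/mm spring with 12 travel, then solid; press it with over 2 N and under 18 N
- far_lane (a point): on the deck in the middle of the far lane at x = +40, y = +30 in the tray's frame (same axes). The open-topped lane is 72 wide, between rails 8 thick standing 20 above the deck, from y = +30 to the end wall at y = +192; tapered rail noses reach back to y = +8 and widen the mouth to about 80
- near_lane (a point): the same point of the near lane, which is like the far one: on the deck at x = -40, y = +30 in the tray's frame (same axes)
- low_a_c (a point): plastic brush ferrule ring, open at both ends, outside diameter 68, 26 tall, wall 2 (inside slightly faceted: clear within 24 of its axis), about 15 g, lying flat (axis upright) on the tray; this point is its centre, 13 above the deck. The two low rings are alike and interchangeable
- low_b_c (a point): plastic brush ferrule ring, open at both ends, outside diameter 68, 26 tall, wall 2 (inside slightly faceted: clear within 24 of its axis), about 15 g, lying flat (axis upright) on the tray; this point is its centre, 13 above the deck. The two low rings are alike and interchangeable
- tall_a_c (a point): plastic brush ferrule ring, open at both ends, outside diameter 68, 40 tall, wall 2 (inside slightly faceted: clear within 24 of its axis), about 15 g, lying flat (axis upright) on the tray; this point is its centre, 20 above the deck. The two tall rings are alike and interchangeable
- tall_b_c (a point): plastic brush ferrule ring, open at both ends, outside diameter 68, 40 tall, wall 2 (inside slightly faceted: clear within 24 of its axis), about 15 g, lying flat (axis upright) on the tray; this point is its centre, 20 above the deck. The two tall rings are alike and interchangeable
- pot_c (a point): bystander: black moulded pot, 76 diameter, 62 tall, upright on the table to the right of the tray; this point is its centre, half-way up
- head_c (a point): bystander: round brush head, bristles in a white ferrule, about 72 diameter, 74 tall, upright on the table to the right of the tray; this point is its centre, half-way up
There are look-alikes about, which are no part of the job. Leave any red look-alike of the part that bears low_a_c alone. What is shaped like the part that bears low_b_c but red is not meant.

How it is judged:
By the outcome, as a careful person would: the job done as asked, in the order asked, and still so for the second after the job is handed in, with the robot touching nothing.
It also fails if it takes over 72 s, if anything falls off the work surface, if the arm or the gripper's body presses on something with over 40 N, if the wrist force passes 120 N, or if a joint passes its speed limit or range.

## Robot

A 6-joint arm with a two-finger parallel gripper is mounted at the origin on the work surface; the furniture and walls round the work are solid. World frame = base frame: x ahead of the robot, y to its left, z up, the work surface at z = 0. Lengths are in mm, angles in rad, forces in N, time in s.
With the tool pointing down it reaches from about 350 to 975 mm from the base axis. Payload 7.1 kg.
Tool frame: the origin (TCP) lies at the very end of the fingers, on their centre line; the grasp point (between the pads) lies 19 mm behind it; z points along the fingers, y is the line along which they close (so a half turn about z gives the same grasp; the last joint's range is limited). The gripper opens to 88 mm and grips with 3 to 60 N. Pads are 20 mm wide; open, the fingers measure 115 mm over their backs; the gripper's body (75 mm by 178 mm) begins 61 mm behind the grasp point.
Start: joints at [-1.362, 0.423, 1.63, -0, 1.089, -0.019], TCP at [141.166, -608.832, 222.675] pointing down, gripper open.
Joint ranges: [-3, 3], [-0.9, 2.11], [0.09, 2.58], [-1.31, 4.45], [0.11, 2.69], [-2.54, 2.54]. Speed limits (rad/s): [2.39, 2.39, 3.01, 3.14, 3.14, 3.14].

## Interface

Orientations are given as a rotation vector (axis times angle).
In Python, from workcell import * gives the robot as it stands.
- The arm moves only by the tool step_arm, never from a script. Its argument "deltas" is a list of rows, each a list of 3 entries, a list of its own where there are three numbers: the shift along the tool's x, y, z in units of 300 mm (1.0 is 300 mm), then the turn, a rotation vector about the tool's x, y, z in units of 1.5 rad (1.0 is 1.5 rad), then the gripper command: -1 is shut, 1 is fully open, values between are in proportion. In form: [[[dx, dy, dz], [rx, ry, rz], gripper], ...]. A call has 1 to 20 rows; each row is the pose to reach, as a shift and turn from the pose commanded when the call began, along the tool's axes at that moment; what a row does not reach only later rows make up. A row lasts 1/12 s, in which the tool goes at most 41.7 mm and 7.16 degrees, less where a joint would pass 70% of its speed; a pose out of reach is approached as far as the arm can. A call with a number of a shift or a turn outside -1 to 1 is refused whole. A call with a gripper value outside its range is refused whole. The fingers move at their own pace and stop on an object; the grip force is fixed at half the most. Time passes only in rows, so rows that repeat a pose let the fingers close. It gives the time, the measured TCP pose, the force, the opening and the grip force at its end, in the units of the state.
- get_obs(): the state, without advancing time (a new reading comes with each control period).
- get_image(name): name is "side" or "top"; returns a dict with "pixels" (480x640x3 uint8, red, green, blue), "fx", "fy", "cx", "cy" (pixels), "T" (4x4, takes a point from camera to world coordinates). Camera axes: x right, y down, z forward; pixel columns grow to the right and rows downward; lengths in mm; the calibration is good to about 2 mm. A picture is of the moment at which its call begins. There is no depth.
- close_job(): hands the job in; it is judged then, once.
The state is a dict: "t": time; "qpos": joint angles; "qvel": joint speeds; "joint_torque": joint torques, N m; "ee_pos": TCP position; "orientation": TCP orientation; "ft_force": force on the tool from outside, world axes, zero at the start; "moment": the same for the moment, N m; "width": finger opening in mm; "grasp_force": force on a finger pad.
Only numpy, scipy, OpenCV 4.12 (cv2) and the standard library are available. Lean on these libraries where they do the work, as an engineer would, in place of code of your own. Each camera call takes 0.05 s, during which the arm holds its last target. There are 200 camera calls.

## Working session

There is one attempt and no reset: what is moved stays moved. The work goes in short steps, Python scripts to look and compute and a tool call to move; the robot and the scene stay as the last step left them, time stands still between calls to the robot, and variables do not carry over. Pictures are saved under pics/ and viewed, at most 10 in all, crops included, and the job is handed in when it is done.

Besides the shell and the picture viewer there is one more tool, called after "Emit:" as name(argument=value, ...) on one line, values as JSON. step_arm: Moves the arm, as the interface text tells. Its arguments: {"type":"object","properties":{"deltas":{"type":"array","items":{"type":"array"}}},"required":["deltas"]}

```bash
mkdir -p pics
python3 - <<'E'
from workcell import *
import cv2,numpy as np
for n in("top","side"):
    i=get_image(n); cv2.imwrite(f"pics/{n}0.png",i["pixels"][:,:,::-1]); print(n,i["fx"],i["fy"],i["cx"],i["cy"],np.round(i["T"],4).tolist())
o=get_obs();print(o)
E
```

```text
top 555.6019422892794 555.6019422892794 332.41044885950623 240.87024173675644 [[0.0018, -0.976, 0.2178, 224.239], [-1.0, -0.0006, 0.0054, -179.0782], [-0.0051, -0.2178, -0.976, 1101.6931], [0.0, 0.0, 0.0, 1.0]]
side 501.86832102561067 501.86832102561067 312.3691738636555 242.86184011627472 [[0.9338, -0.1308, 0.3332, 48.4311], [-0.3577, -0.3714, 0.8568, -1234.0947], [0.0117, -0.9192, -0.3936, 536.1], [0.0, 0.0, 0.0, 1.0]]
{'t': 0.1, 'qpos': array([-1.36199911e+00,  4.23714811e-01,  1.63060932e+00,  2.54634123e-05,
        1.08864166e+00, -1.89787857e-02]), 'qvel': array([-0.00178651, -0.00197159, -0.00120195, -0.00217785, -0.00027606,
       -0.00016103]), 'joint_torque': array([ 3.43593993e-04, -5.45614278e+01, -2.74325019e+01,  6.44143671e-02,
        1.87466905e-02, -1.28818044e-05]), 'ee_pos': array([ 141.07078073, -608.34526146,  222.012097  ]), 'orientation': array([-3.11988256e+00, -3.56842734e-01,  1.69065352e-04]), 'ft_force': array([-0.53038534,  0.46869931, -0.08008587]), 'moment': array([ 0.05437965, -0.02770177,  0.02573685]), 'grasp_force': 0.0, 'width': 87.61753882970015}
```

View pics/top0.png

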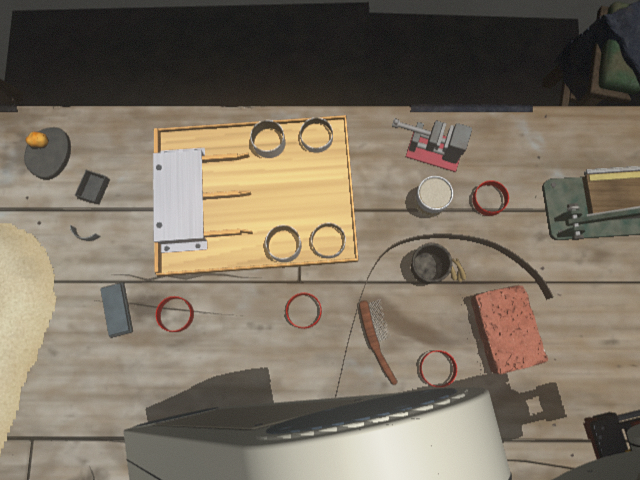

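View pics/side0.png

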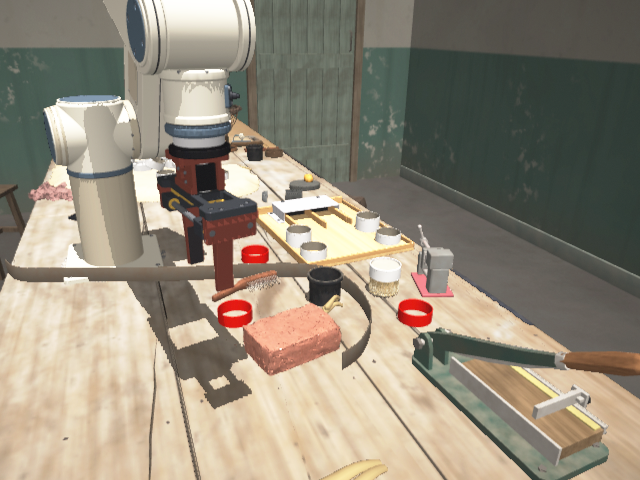

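The top view shows four grey or white rings on the tray, at (267,139), (316,135), (282,244) and (326,240). The red look-alikes are off the tray at (490,197), (437,367), (303,310) and (174,314), so they aren't meant. I'll confirm in one enlarged crop.

Run:
```python
import cv2
a=cv2.imread("pics/top0.png")[105:285,140:370]
cv2.imwrite("pics/c0.png",cv2.resize(a,None,fx=3.4,fy=3.4,interpolation=cv2.INTER_CUBIC)[:600])
```

```text
(no output)
```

View pics/c0.png

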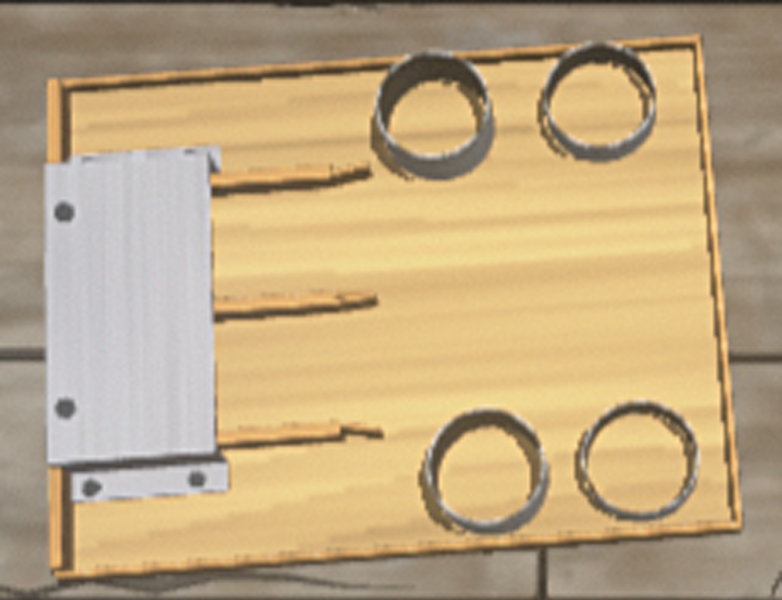

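The crop confirms four plain grey rings. The left one of each pair, at crop (433,107) and (487,469), is tall. The right ones, at (599,102) and (638,459), are low. The tray corners are at (49,79), (699,36), (741,527) and (58,578).

```bash
cat > h.py <<'E'
from workcell import *
import numpy as np
from scipy.optimize import least_squares
from scipy.spatial.transform import Rotation as R
def ray(I,u,v,z):
    d=I["T"][:3,:3]@np.array([(u-I["cx"])/I["fx"],(v-I["cy"])/I["fy"],1]); o=I["T"][:3,3]
    return (o+d*(z-o[2])/d[2])[:2]
def rot(a): return np.array([[np.cos(a),-np.sin(a)],[np.sin(a),np.cos(a)]])
E
python3 - <<'E'
from h import *
I=get_image("top")
f=lambda u,v,z: ray(I,140+(u+.5)/3.4-.5,105+(v+.5)/3.4-.5,z)
C=np.array([f(*p,22) for p in[(49,79),(699,36),(741,527),(58,578)]])
M=np.array([[155,200],[155,-200],[-155,-200],[-155,200]])
s=least_squares(lambda p:(M@rot(p[2]).T+p[:2]-C).ravel(),[500,0,0]);p=s.x
print("tray",p,"res",s.fun.round(1))
T=lambda q:((q-p[:2])@rot(p[2])).round(1)
for n,u,v,z in[("tallF",433,107,50),("lowF",599,102,36),("tallN",487,469,50),("lowN",638,459,36)]:
    q=f(u,v,z);print(n,q.round(1),T(q), "diam scale mm/px",np.linalg.norm(f(u+100,v,z)-f(u,v,z))/100)
# checks: cover front edge z=43 ; rail noses z=30
for n,u,v,z in[("coverFarFront",212,150,43),("coverNearFront",216,460,43),("noseF",371,168,30),("noseM",377,297,30),("noseN",382,430,30)]:print(n,T(f(u,v,z)))
E
```

```text
tray [ 5.66533230e+02 -1.25288800e+01  7.68389893e-02] res [-1.1 -1.2  1.3 -0.5  0.1 -0.9 -0.3  2.5]
tallF [676.3 -40.4] [107.3 -36.2] diam scale mm/px 0.5960993298253157
lowF [ 685.5 -138.8] [ 109. -135.] diam scale mm/px 0.6038294847829112
tallN [455.5 -77.3] [-115.7  -56. ] diam scale mm/px 0.5704253857415914
lowN [ 464.6 -163.2] [-113.2 -142.4] diam scale mm/px 0.5782202874544952
coverFarFront [93.2 97.5]
coverNearFront [-96.9  99.7]
noseF [79.7  5. ]
noseM [-1.8  4.9]
noseN [-83.2   5.4]
```

```bash
cat >> h.py <<'E'
P=np.array([566.53,-12.53]); A=0.07684; P=P+rot(A)@[-1.7,-2]
def world(x,y,z): return np.r_[P+rot(A)@[x,y],10+z]
def state():
    o=get_obs(); q=R.from_rotvec(o["orientation"]).as_matrix(); t=(o["ee_pos"][:2]-P)@rot(A)
    f=rot(-A)@o["ft_force"][:2]
    return o,q,np.r_[t,o["ee_pos"][2]-10],np.r_[f,o["ft_force"][2]]
E
python3 - <<'E'
from h import *
o,q,t,f=state()
q=R.from_rotvec([-3.11988256e+00,-3.56842734e-01,0]).as_matrix(); p0=np.array([141.166,-608.832,222.675])
for w in[(110.7,-133,100),(110.7,-133,5)]: print((q.T@(world(*w)-p0)/300).round(4))
yaw=np.arctan2(q[1,0],q[0,0]);print(yaw,"turn units",(yaw-A)/1.5, "deg",np.degrees(np.arctan2(q[1,0],q[0,0])))
E
```

```text
[ 2.1216 -1.1162  0.3774]
[ 2.1215 -1.1157  0.6941]
0.22776407763472734 turn units 0.10061605175648487 deg 13.049920373159901
```

Emit:
step_arm(deltas=[[[1.0,-0.53,0.15],[0,0,0.1],-1],[[1.0,-0.53,0.15],[0,0,0.1],-1],[[1.0,-0.53,0.15],[0,0,0.1],-1],[[1.0,-0.53,0.15],[0,0,0.1],-1],[[1.0,-0.53,0.15],[0,0,0.1],-1],[[1.0,-0.53,0.15],[0,0,0.1],-1],[[1.0,-0.53,0.15],[0,0,0.1],-1],[[1.0,-0.53,0.15],[0,0,0.1],-1],[[1.0,-0.53,0.15],[0,0,0.1],-1],[[1.0,-0.53,0.15],[0,0,0.1],-1]])

```text
t: 0.98
ee_pos: [399.0, -384.1, 177.1]
orientation: [-3.138, -0.129, 0.001]
ft_force: [-0.4, 1.0, 0.3]
width: 24.4
grasp_force: 0.0
```

Run:
```python
from h import *
o,q,t,f=state()
print(o["t"],t,f,o["width"],np.degrees(np.arctan2(q[1,0],q[0,0])-A),q[2])
```

```text
0.9833 [-193.85088951 -355.64896393  167.0946475 ] [-0.34833243  1.00226917  0.28410322] 24.421070397485607 0.30206781789367465 [-6.53557472e-04 -9.83057337e-04 -9.99999303e-01]
```

Emit:
step_arm(deltas=[[[1.0,-0.74,0.1],[0,0,0.004],-1],[[1.0,-0.74,0.1],[0,0,0.004],-1],[[1.0,-0.74,0.1],[0,0,0.004],-1],[[1.0,-0.74,0.1],[0,0,0.004],-1],[[1.0,-0.74,0.1],[0,0,0.004],-1],[[1.0,-0.74,0.1],[0,0,0.004],-1],[[1.0,-0.74,0.1],[0,0,0.004],-1],[[1.0,-0.74,0.1],[0,0,0.004],-1],[[1.0,-0.74,0.35],[0,0,0.004],-1],[[1.0,-0.74,0.35],[0,0,0.004],-1],[[1.0,-0.74,0.35],[0,0,0.004],-1],[[1.0,-0.74,0.35],[0,0,0.004],-1],[[1.0,-0.74,0.35],[0,0,0.004],-1],[[1.0,-0.74,0.35],[0,0,0.004],-1]])

```text
t: 2.15
ee_pos: [679.8, -143.7, 75.0]
orientation: [3.139, 0.11, 0.004]
ft_force: [-0.3, -0.7, 0.7]
width: 0.6
grasp_force: 0.0
```

```bash
cat > s.py <<'E'
from h import *
o,q,t,f=state()
print(o["t"],t.round(2),f.round(2),o["width"],"yaw",np.degrees(np.arctan2(q[1,0],q[0,0])-A))
E
python3 s.py
python3 - <<'E'
from h import *
import cv2
i=get_image("top");cv2.imwrite("pics/t1.png",cv2.resize(i["pixels"][85:285,130:390,::-1],None,fx=3,fy=3,interpolation=cv2.INTER_CUBIC))
E
```

```text
2.15 [ 104.55 -137.43   64.95] [-0.32 -0.66  0.73] 0.6396998106431067 yaw -0.38493176633908227
```

View pics/t1.png

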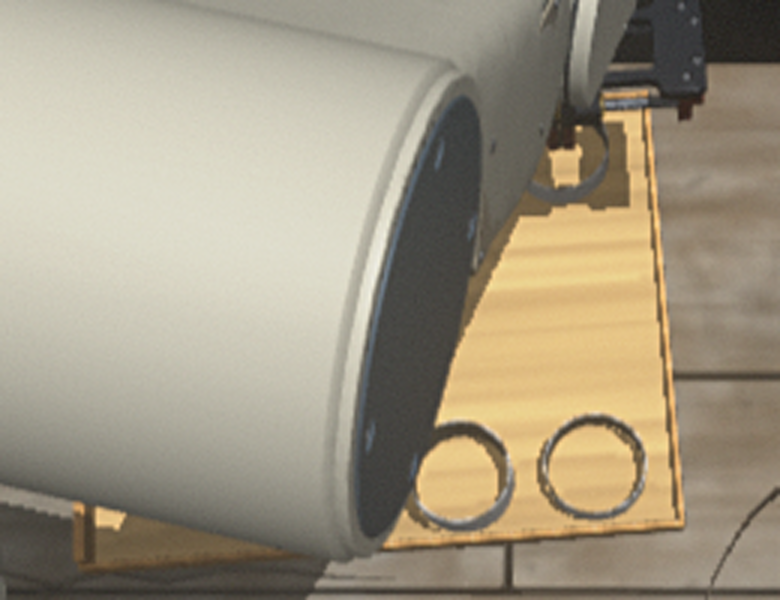

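Emit:
step_arm(deltas=[[[0.02,-0.015,0.05],[0,0,0],-1],[[0.02,-0.015,0.1],[0,0,0],-1],[[0.02,-0.015,0.15],[0,0,0],-1],[[0.02,-0.015,0.2],[0,0,0],-1],[[0.02,-0.015,0.2],[0,0,0],-1],[[0.02,-0.015,0.2],[0,0,0],-1],[[0.0,-0.025,0.2],[0,0,0],-1],[[-0.03,-0.04,0.2],[0,0,0],-1]])

```text
t: 2.87
ee_pos: [669.1, -130.4, 12.2]
orientation: [3.14, 0.112, 0.0]
ft_force: [0.2, 0.7, 0.2]
width: 0.4
grasp_force: 0.0
```

```bash
python3 s.py
```

```text
2.8667 [  94.96 -123.39    2.24] [0.24 0.67 0.17] 0.37434394617288463 yaw -0.3130051614273996
```

Emit:
step_arm(deltas=[[[-0.035,-0.02,-0.008],[0,0,0],-1],[[-0.07,-0.04,-0.008],[0,0,0],-1],[[-0.105,-0.06,-0.008],[0,0,0],-1],[[-0.14,-0.08,-0.008],[0,0,0],-1],[[-0.175,-0.1,-0.008],[0,0,0],-1],[[-0.203,-0.125,-0.008],[0,0,0],-1],[[-0.203,-0.16,-0.008],[0,0,0],-1],[[-0.203,-0.195,-0.008],[0,0,0],-1],[[-0.203,-0.23,-0.008],[0,0,0],-1],[[-0.203,-0.265,-0.008],[0,0,0],-1],[[-0.203,-0.3,-0.008],[0,0,0],-1],[[-0.2,-0.33,-0.008],[0,0,0],-1],[[-0.195,-0.36,-0.008],[0,0,0],-1],[[-0.19,-0.39,-0.008],[0,0,0],-1]])

```text
t: 4.03
ee_pos: [604.5, -16.6, 15.1]
orientation: [3.14, 0.113, 0.0]
ft_force: [0.1, 0.1, -0.5]
width: 0.6
grasp_force: 0.0
```

```bash
python3 s.py
python3 - <<'E'
from h import *
import cv2
i=get_image("side");cv2.imwrite("pics/s1.png",cv2.resize(i["pixels"][150:300,220:440,::-1],None,fx=3.5,fy=3.5,interpolation=cv2.INTER_CUBIC))
E
```

```text
4.0333 [39.23 -4.92  5.06] [ 0.1   0.06 -0.54] 0.5502545396225598 yaw -0.2733543866215021
```

View pics/s1.png

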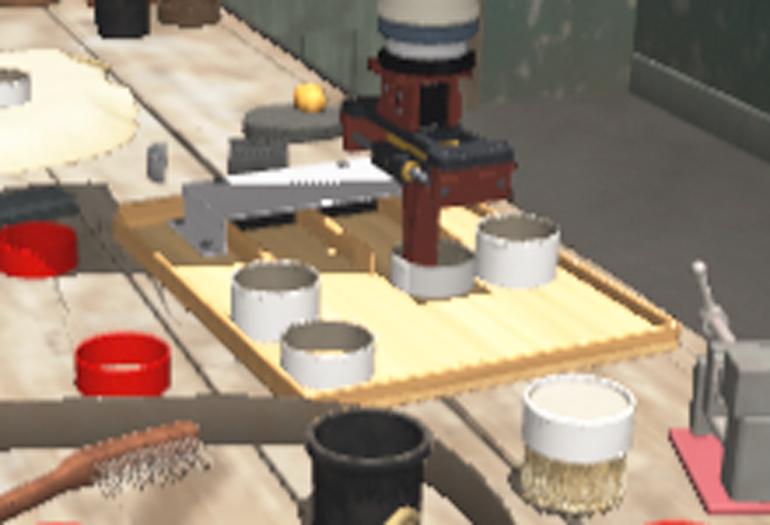

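Emit:
step_arm(deltas=[[[0.003,-0.025,0],[0,0,0],-1],[[0.003,-0.05,0],[0,0,0],-1],[[0.003,-0.075,0],[0,0,0],-1],[[0.003,-0.1,0],[0,0,0],-1],[[0.003,-0.125,0],[0,0,0],-1],[[0.003,-0.15,0],[0,0,0],-1],[[0.003,-0.175,0],[0,0,0],-1],[[0.003,-0.2,0],[0,0,0],-1],[[0.003,-0.225,0],[0,0,0],-1],[[0.003,-0.25,0],[0,0,0],-1],[[0.003,-0.27,0],[0,0,0],-1],[[0.003,-0.27,0],[0,0,0],-1]])

```text
t: 5.08
ee_pos: [599.3, 64.5, 15.1]
orientation: [-3.139, -0.114, -0.0]
ft_force: [0.9, 0.8, -0.1]
width: 0.5
grasp_force: 0.0
```

```bash
python3 s.py
```

```text
5.0833 [40.26 76.27  5.1 ] [ 0.92  0.73 -0.14] 0.46045671440636865 yaw -0.2299162465614964
```

Emit:
step_arm(deltas=[[[0,0.025,0],[0,0,0],-1],[[0,0.05,0],[0,0,0],-1],[[0,0.05,0],[0,0,0],-1],[[0,0.05,-0.1],[0,0,0],-1],[[0,0.05,-0.2],[0,0,0],-1],[[0,0.05,-0.25],[0,0,0],-1],[[0.1,0.15,-0.25],[0,0,0],-1],[[0.15,0.25,-0.25],[0,0,0],-1],[[0.23,0.367,-0.25],[0,0,0],-1],[[0.23,0.367,-0.25],[0,0,0],-1],[[0.23,0.367,-0.25],[0,0,0],-1],[[0.23,0.367,-0.2],[0,0,0],-1],[[0.23,0.367,-0.13],[0,0,0],-1],[[0.23,0.367,-0.06],[0,0,0],-1],[[0.23,0.367,0],[0,0,0],-1],[[0.23,0.367,0],[0,0,0],-1]])

```text
t: 6.42
ee_pos: [673.6, -40.3, 11.5]
orientation: [-3.139, -0.114, 0.006]
ft_force: [-0.8, 0.1, 0.4]
width: 0.4
grasp_force: 0.0
```

```bash
python3 s.py
```

```text
6.4167 [106.33 -33.91   1.48] [-0.81  0.2   0.43] 0.3975837798979559 yaw -0.2263986124352262
```

Emit:
step_arm(deltas=[[[-0.03,0.03,-0.008],[0,0,0],-1],[[-0.06,0.057,-0.008],[0,0,0],-1],[[-0.09,0.084,-0.008],[0,0,0],-1],[[-0.12,0.11,-0.008],[0,0,0],-1],[[-0.147,0.137,-0.008],[0,0,0],-1],[[-0.183,0.146,-0.008],[0,0,0],-1],[[-0.219,0.154,-0.008],[0,0,0],-1],[[-0.255,0.162,-0.008],[0,0,0],-1],[[-0.29,0.17,-0.008],[0,0,0],-1],[[-0.29,0.17,-0.008],[0,0,0],-1],[[-0.265,0.13,-0.008],[0,0,0],-1],[[-0.237,0.087,-0.008],[0,0,0],-1],[[-0.237,0.06,-0.008],[0,0,0],-1],[[-0.237,0.03,-0.008],[0,0,0],-1],[[-0.237,0,-0.008],[0,0,0],-1],[[-0.237,-0.03,-0.008],[0,0,0],-1],[[-0.235,-0.06,-0.008],[0,0,0],-1],[[-0.232,-0.09,-0.008],[0,0,0],-1],[[-0.23,-0.09,-0.008],[0,0,0],-1]])

```text
t: 8.0
ee_pos: [605.1, -17.9, 17.4]
orientation: [-3.139, -0.115, 0.001]
ft_force: [0.9, -0.5, -0.2]
width: 0.2
grasp_force: 0.0
```

```bash
python3 s.py
python3 - <<'E'
from h import *
import cv2
i=get_image("side");cv2.imwrite("pics/s2.png",cv2.resize(i["pixels"][150:300,220:440,::-1],None,fx=3.5,fy=3.5,interpolation=cv2.INTER_CUBIC))
E
```

```text
8.0 [39.74 -6.3   7.43] [ 0.84 -0.54 -0.22] 0.22770493322090263 yaw -0.21322382396778783
```

View pics/s2.png

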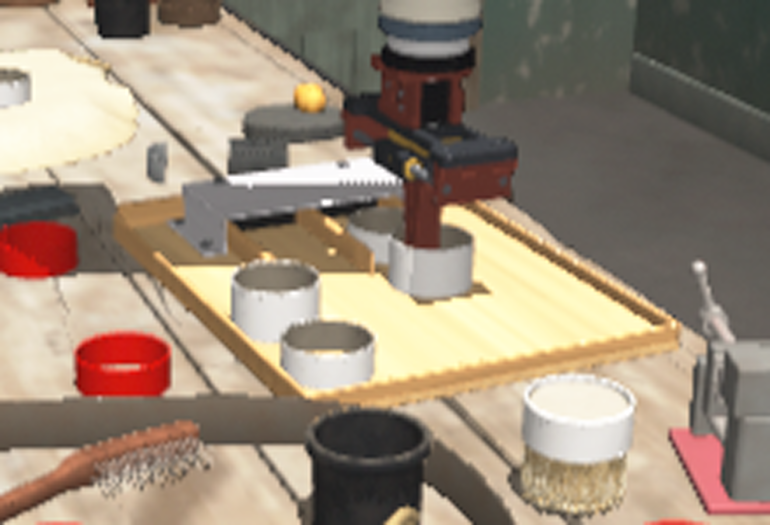

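Emit:
step_arm(deltas=[[[0,-0.025,0.005],[0,0,0],-1],[[0,-0.05,0.005],[0,0,0],-1],[[0,-0.075,0.005],[0,0,0],-1],[[0,-0.1,0.005],[0,0,0],-1],[[0,-0.12,0.005],[0,0,0],-1],[[0,-0.13,0.005],[0,0,0],-1],[[0,-0.137,0.005],[0,0,0],-1],[[0,-0.143,0.005],[0,0,0],-1],[[0,-0.15,0.005],[0,0,0],-1],[[0,-0.15,0.005],[0,0,0],-1]])

```text
t: 8.88
ee_pos: [602.1, 25.4, 16.0]
orientation: [-3.14, -0.113, -0.0]
ft_force: [-0.3, 0.6, 0.1]
width: 0.8
grasp_force: 0.0
```

```bash
python3 s.py
```

```text
8.8833 [40.07 37.11  5.99] [-0.27  0.66  0.12] 0.7703728024740646 yaw -0.2892330850554717
```

Emit:
step_arm(deltas=[[[0,-0.005,0],[0,0,0],-1],[[0,-0.01,0],[0,0,0],-1],[[0,-0.015,0],[0,0,0],-1],[[0,-0.02,0],[0,0,0],-1],[[0,-0.02,0],[0,0,0],-1]])

```text
t: 9.3
ee_pos: [601.6, 31.4, 16.0]
orientation: [-3.14, -0.113, -0.0]
ft_force: [-0.1, -0.3, 1.3]
width: 0.4
grasp_force: 0.1
```

```bash
python3 s.py
```

```text
9.3 [40.09 43.14  5.99] [-0.08 -0.27  1.32] 0.41373779245618014 yaw -0.28502727675421946
```

Emit:
step_arm(deltas=[[[0,-0.005,0],[0,0,0],-1],[[0,-0.01,0],[0,0,0],-1],[[0,-0.015,0],[0,0,0],-1],[[0,-0.015,0],[0,0,0],-1]])

```text
t: 9.63
ee_pos: [601.3, 36.0, 16.0]
orientation: [-3.139, -0.113, 0.0]
ft_force: [0.0, -0.1, -0.2]
width: 0.3
grasp_force: 0.1
```

```bash
python3 s.py
```

```text
9.6333 [40.11 47.72  5.99] [ 0.04 -0.1  -0.25] 0.27214426179134144 yaw -0.27768342124091977
```

Emit:
step_arm(deltas=[[[0,-0.005,0],[0,0,0],-1],[[0,-0.01,0],[0,0,0],-1],[[0,-0.015,0],[0,0,0],-1],[[0,-0.015,0],[0,0,0],-1]])

```text
t: 9.97
ee_pos: [601.0, 40.3, 16.0]
orientation: [3.139, 0.113, 0.0]
ft_force: [0.2, -1.5, -0.4]
width: 0.8
grasp_force: 0.6
```

Emit:
step_arm(deltas=[[[0,-0.005,0],[0,0,0],-1],[[0,-0.01,0],[0,0,0],-1],[[0,-0.013,0],[0,0,0],-1],[[0,-0.013,0],[0,0,0],-1]])

```text
t: 10.3
ee_pos: [600.8, 43.9, 16.0]
orientation: [3.139, 0.113, 0.0]
ft_force: [-0.3, -5.5, -0.3]
width: 0.0
grasp_force: 2.1
```

Emit:
step_arm(deltas=[[[0,0,0],[0,0,0],-1],[[0,0,0],[0,0,0],-1],[[0,0,0],[0,0,0],-1],[[0,0,0],[0,0,0],-1],[[0,0,0],[0,0,0],-1],[[0,0,0],[0,0,0],-1],[[0,0,0],[0,0,0],-1],[[0,0,0],[0,0,0],-1],[[0,0,0],[0,0,0],-1],[[0,0,0],[0,0,0],-1],[[0,0,0],[0,0,0],-1],[[0,0,0],[0,0,0],-1]])

```text
t: 11.3
ee_pos: [600.7, 44.0, 16.0]
orientation: [3.139, 0.113, 0.0]
ft_force: [0.5, -4.6, 1.2]
width: 0.3
grasp_force: 2.4
```

Emit:
step_arm(deltas=[[[0,0.0015,0],[0,0,0],-1],[[0,0.003,0],[0,0,0],-1],[[0,0.0045,0],[0,0,0],-1],[[0,0.006,0],[0,0,0],-1],[[0,0.0075,0],[0,0,0],-1],[[0,0.009,0],[0,0,0],-1],[[0,0.0105,0],[0,0,0],-1],[[0,0.012,0],[0,0,0],-1],[[0,0.0135,0],[0,0,0],-1],[[0,0.015,0],[0,0,0],-1],[[0,0.0165,0],[0,0,0],-1],[[0,0.018,0],[0,0,0],-1],[[0,0.0195,0],[0,0,0],-1],[[0,0.021,0],[0,0,0],-1],[[0,0.0225,0],[0,0,0],-1],[[0,0.024,0],[0,0,0],-1],[[0,0.027,0],[0,0,0],-1],[[0,0.03,0],[0,0,0],-1]])

```text
t: 12.8
ee_pos: [601.3, 35.1, 16.0]
orientation: [-3.14, -0.113, 0.0]
ft_force: [0.1, -0.1, 0.4]
width: 0.3
grasp_force: 0.0
```

```bash
python3 s.py
```

```text
12.8 [40.06 46.8   5.95] [ 0.08 -0.1   0.37] 0.2623276787650285 yaw -0.28528007766995406
```

Emit:
step_arm(deltas=[[[0,0.01,0],[0,0,0],-1],[[0,0.02,0],[0,0,0],-1],[[0,0.03,0],[0,0,0],-1],[[0,0.03,0],[0,0,0],-1],[[0,0.03,-0.05],[0,0,0],-1],[[0,0.03,-0.15],[0,0,0],-1],[[0,0.03,-0.25],[0,0,0],-1],[[0,0.03,-0.25],[0,0,0],-1],[[-0.25,0.3,-0.25],[0,0,0],-1],[[-0.25,0.3,-0.25],[0,0,0],-1],[[-0.4,0.5,-0.25],[0,0,0],-1],[[-0.505,0.622,-0.25],[0,0,0],-1],[[-0.505,0.622,-0.25],[0,0,0],-1],[[-0.505,0.622,-0.25],[0,0,0],-1],[[-0.505,0.622,-0.25],[0,0,0],-1],[[-0.505,0.622,-0.25],[0,0,0],-1]])

```text
t: 14.13
ee_pos: [463.0, -162.9, 90.9]
orientation: [-3.14, -0.108, 0.0]
ft_force: [0.5, -0.0, 0.6]
width: 0.2
grasp_force: 0.0
```

```bash
python3 s.py
python3 - <<'E'
from h import *
import cv2
i=get_image("side");cv2.imwrite("pics/s3.png",cv2.resize(i["pixels"][150:300,220:440,::-1],None,fx=3.5,fy=3.5,interpolation=cv2.INTER_CUBIC))
E
```

```text
14.1333 [-113.09 -139.93   80.88] [ 0.54 -0.09  0.63] 0.15811364250641774 yaw -0.4711651421434363
```

View pics/s3.png

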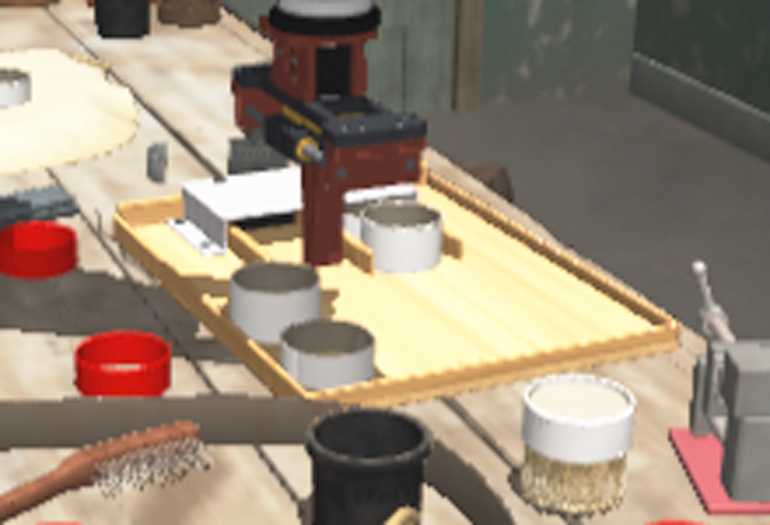

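Emit:
step_arm(deltas=[[[0,0,0.06],[0,0,0],-1],[[0,0,0.12],[0,0,0],-1],[[0,0,0.18],[0,0,0],-1],[[0,0,0.25],[0,0,0],-1],[[0,0,0.25],[0,0,0],-1],[[0,0,0.25],[0,0,0],-1]])

```text
t: 14.68
ee_pos: [463.6, -160.7, 15.2]
orientation: [-3.139, -0.115, 0.003]
ft_force: [-0.0, -1.0, -0.4]
width: 0.3
grasp_force: 0.0
```

```bash
python3 s.py
```

```text
14.6833 [-112.25 -137.79    5.22] [-0.08 -0.96 -0.36] 0.28717371942147524 yaw -0.18868360723657282
```

Emit:
step_arm(deltas=[[[0.032,-0.018,0],[0,0,0],-1],[[0.064,-0.037,0],[0,0,0],-1],[[0.096,-0.056,0],[0,0,0],-1],[[0.128,-0.075,0],[0,0,0],-1],[[0.16,-0.093,0],[0,0,0],-1],[[0.192,-0.112,0],[0,0,0],-1],[[0.224,-0.13,0],[0,0,0],-1],[[0.257,-0.15,0],[0,0,0],-1],[[0.257,-0.18,0],[0,0,0],-1],[[0.257,-0.21,0],[0,0,0],-1],[[0.257,-0.24,0],[0,0,0],-1],[[0.257,-0.27,0],[0,0,0],-1],[[0.256,-0.3,0],[0,0,0],-1],[[0.254,-0.33,0],[0,0,0],-1],[[0.252,-0.36,0],[0,0,0],-1],[[0.25,-0.39,0],[0,0,0],-1],[[0.247,-0.42,0],[0,0,0],-1],[[0.245,-0.45,0],[0,0,0],-1]])

```text
t: 16.18
ee_pos: [527.0, -21.0, 16.0]
orientation: [-3.14, -0.113, 0.0]
ft_force: [0.4, 0.1, -0.5]
width: 0.4
grasp_force: 0.0
```

```bash
python3 s.py
```

```text
16.1833 [-38.37  -3.46   5.99] [ 0.36  0.12 -0.46] 0.3607470333466537 yaw -0.28719525339855156
```

Next I push the low ring on to finger y≈76, then go back to the ring centre, lift, and traverse to the near tall ring at (-114,-54).

Emit:
step_arm(deltas=[[[-0.005,-0.025,0],[0,0,0],-1],[[-0.005,-0.05,0],[0,0,0],-1],[[-0.005,-0.075,0],[0,0,0],-1],[[-0.005,-0.1,0],[0,0,0],-1],[[-0.005,-0.125,0],[0,0,0],-1],[[-0.005,-0.15,0],[0,0,0],-1],[[-0.005,-0.175,0],[0,0,0],-1],[[-0.005,-0.2,0],[0,0,0],-1],[[-0.005,-0.225,0],[0,0,0],-1],[[-0.005,-0.25,0],[0,0,0],-1],[[-0.005,-0.265,0],[0,0,0],-1],[[-0.005,-0.265,0],[0,0,0],-1]])

```text
t: 17.18
ee_pos: [520.0, 58.2, 16.0]
orientation: [-3.139, -0.114, -0.0]
ft_force: [0.4, 0.4, -0.3]
width: 0.3
grasp_force: 0.0
```

```bash
python3 s.py
```

```text
17.1833 [-39.25  76.08   5.99] [ 0.44  0.41 -0.28] 0.2987302906350641 yaw -0.23085463211267349
```

Emit:
step_arm(deltas=[[[0,0.025,0],[0,0,0],-1],[[0,0.05,0],[0,0,0],-1],[[0,0.05,0],[0,0,0],-1],[[0,0.05,-0.1],[0,0,0],-1],[[0,0.05,-0.2],[0,0,0],-1],[[0,0.05,-0.25],[0,0,0],-1],[[-0.1,0.15,-0.25],[0,0,0],-1],[[-0.2,0.3,-0.25],[0,0,0],-1],[[-0.247,0.433,-0.25],[0,0,0],-1],[[-0.247,0.433,-0.25],[0,0,0],-1],[[-0.247,0.433,-0.25],[0,0,0],-1],[[-0.247,0.433,-0.25],[0,0,0],-1]])

```text
t: 18.18
ee_pos: [455.4, -78.7, 91.1]
orientation: [-3.14, -0.108, -0.001]
ft_force: [0.4, 0.2, 0.1]
width: 0.3
grasp_force: 0.0
```

```bash
python3 s.py;  python3 - <<'E'
from h import *
import cv2
i=get_image("side");cv2.imwrite("pics/s4.png",cv2.resize(i["pixels"][150:300,220:440,::-1],None,fx=3.5,fy=3.5,interpolation=cv2.INTER_CUBIC))
E
```

```text
18.1833 [-114.19  -55.46   81.13] [0.39 0.18 0.08] 0.2890047966728409 yaw -0.4794533795840851
```

View pics/s4.png

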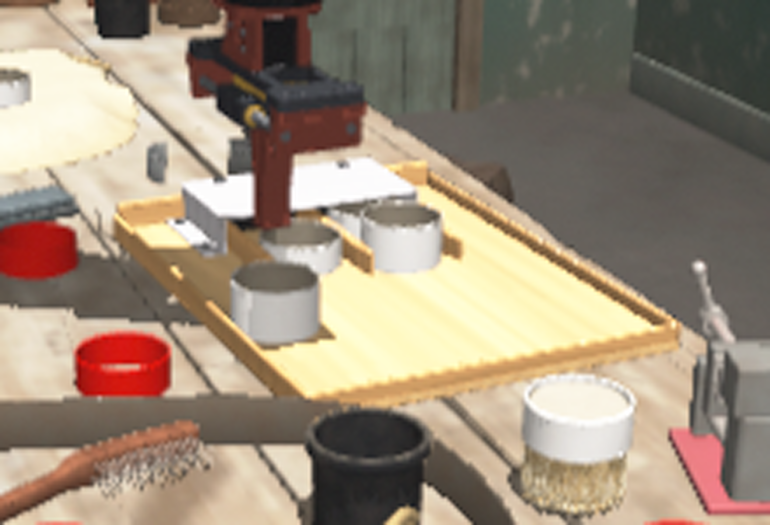

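Emit:
step_arm(deltas=[[[0,0,0.06],[0,0,0],-1],[[0,0,0.12],[0,0,0],-1],[[0,0,0.18],[0,0,0],-1],[[0,0,0.25],[0,0,0],-1],[[0,0,0.25],[0,0,0],-1],[[0,0,0.25],[0,0,0],-1]])

```text
t: 18.73
ee_pos: [455.1, -76.6, 15.3]
orientation: [-3.139, -0.115, 0.004]
ft_force: [0.4, -0.3, 0.3]
width: 0.1
grasp_force: 0.0
```

Emit:
step_arm(deltas=[[[0.03,0.022,0],[0,0,0],-1],[[0.06,0.044,0],[0,0,0],-1],[[0.09,0.066,0],[0,0,0],-1],[[0.12,0.088,0],[0,0,0],-1],[[0.157,0.11,0],[0,0,0],-1],[[0.193,0.118,0],[0,0,0],-1],[[0.231,0.126,0],[0,0,0],-1],[[0.269,0.135,0],[0,0,0],-1],[[0.307,0.143,0],[0,0,0],-1],[[0.307,0.143,0],[0,0,0],-1],[[0.28,0.1,0],[0,0,0],-1],[[0.253,0.05,0],[0,0,0],-1],[[0.253,0.02,0],[0,0,0],-1],[[0.253,-0.01,0],[0,0,0],-1],[[0.253,-0.04,0],[0,0,0],-1],[[0.252,-0.07,0],[0,0,0],-1],[[0.25,-0.1,0],[0,0,0],-1],[[0.248,-0.13,0],[0,0,0],-1],[[0.247,-0.16,0],[0,0,0],-1],[[0.247,-0.16,0],[0,0,0],-1]])

```text
t: 20.4
ee_pos: [525.6, -22.9, 15.9]
orientation: [-3.139, -0.115, 0.001]
ft_force: [0.8, 0.1, 0.1]
width: 0.4
grasp_force: 0.0
```

```bash
python3 s.py;  python3 - <<'E'
from h import *
import cv2
i=get_image("side");cv2.imwrite("pics/s5.png",cv2.resize(i["pixels"][150:300,220:440,::-1],None,fx=3.5,fy=3.5,interpolation=cv2.INTER_CUBIC))
E
```

```text
20.4 [-39.89  -5.2    5.92] [0.81 0.07 0.11] 0.3881253290626942 yaw -0.21130814527960748
```

View pics/s5.png

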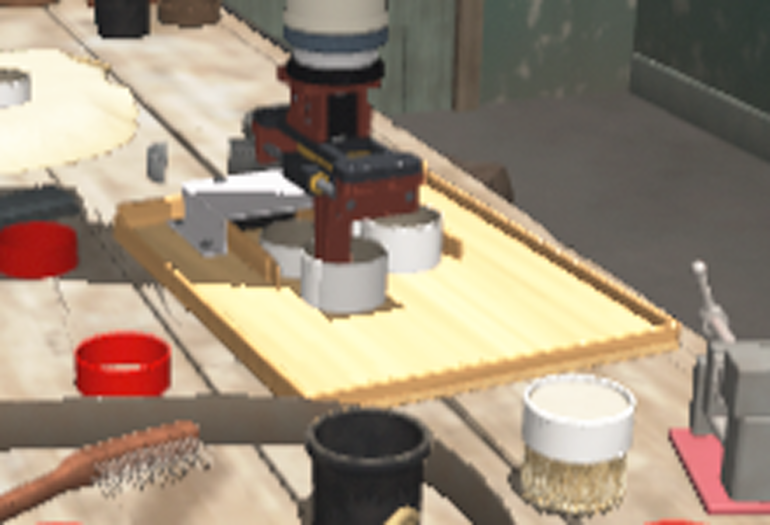

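Emit:
step_arm(deltas=[[[0,-0.02,0],[0,0,0],-1],[[0,-0.04,0],[0,0,0],-1],[[0,-0.06,0],[0,0,0],-1],[[0,-0.06,0],[0,0,0],-1]])

```text
t: 20.78
ee_pos: [524.5, -5.6, 16.0]
orientation: [-3.139, -0.113, 0.0]
ft_force: [-0.3, 0.4, -0.3]
width: 0.3
grasp_force: 0.0
```

Emit:
step_arm(deltas=[[[0,-0.02,0],[0,0,0],-1],[[0,-0.04,0],[0,0,0],-1],[[0,-0.06,0],[0,0,0],-1],[[0,-0.07,0],[0,0,0],-1],[[0,-0.08,0],[0,0,0],-1],[[0,-0.087,0],[0,0,0],-1],[[0,-0.09,0],[0,0,0],-1],[[0,-0.09,0],[0,0,0],-1]])

```text
t: 21.45
ee_pos: [522.7, 20.6, 16.0]
orientation: [-3.14, -0.113, 0.0]
ft_force: [0.3, -0.0, -0.1]
width: 0.5
grasp_force: 0.1
```

Emit:
step_arm(deltas=[[[0,-0.005,0],[0,0,0],-1],[[0,-0.01,0],[0,0,0],-1],[[0,-0.015,0],[0,0,0],-1],[[0,-0.02,0],[0,0,0],-1],[[0,-0.025,0],[0,0,0],-1],[[0,-0.025,0],[0,0,0],-1]])

```text
t: 21.95
ee_pos: [522.2, 28.1, 16.0]
orientation: [-3.14, -0.113, 0.0]
ft_force: [0.5, -0.1, 0.3]
width: 0.1
grasp_force: 0.1
```

```bash
python3 s.py
```

```text
21.95 [-39.42  45.96   5.98] [ 0.51 -0.18  0.26] 0.06497363989911809 yaw -0.28198658073947663
```

Emit:
step_arm(deltas=[[[0,-0.005,0],[0,0,0],-1],[[0,-0.01,0],[0,0,0],-1],[[0,-0.015,0],[0,0,0],-1],[[0,-0.02,0],[0,0,0],-1],[[0,-0.02,0],[0,0,0],-1]])

```text
t: 22.37
ee_pos: [521.7, 34.2, 16.0]
orientation: [-3.14, -0.113, 0.0]
ft_force: [0.5, -0.5, 0.2]
width: 0.3
grasp_force: 0.1
```

Emit:
step_arm(deltas=[[[0,-0.004,0],[0,0,0],-1],[[0,-0.008,0],[0,0,0],-1],[[0,-0.012,0],[0,0,0],-1],[[0,-0.012,0],[0,0,0],-1]])

```text
t: 22.7
ee_pos: [521.5, 37.5, 16.0]
orientation: [3.139, 0.113, 0.0]
ft_force: [0.5, -0.9, 0.0]
width: 0.1
grasp_force: 0.8
```

Emit:
step_arm(deltas=[[[0,-0.004,0],[0,0,0],-1],[[0,-0.008,0],[0,0,0],-1],[[0,-0.012,0],[0,0,0],-1],[[0,-0.014,0],[0,0,0],-1],[[0,-0.014,0],[0,0,0],-1]])

```text
t: 23.12
ee_pos: [521.3, 41.5, 16.0]
orientation: [3.139, 0.113, 0.0]
ft_force: [1.0, -5.0, 1.1]
width: 0.3
grasp_force: 2.2
```

Emit:
step_arm(deltas=[[[0,0,0],[0,0,0],-1],[[0,0,0],[0,0,0],-1],[[0,0,0],[0,0,0],-1],[[0,0,0],[0,0,0],-1],[[0,0,0],[0,0,0],-1],[[0,0,0],[0,0,0],-1],[[0,0,0],[0,0,0],-1],[[0,0,0],[0,0,0],-1],[[0,0,0],[0,0,0],-1],[[0,0,0],[0,0,0],-1],[[0,0,0],[0,0,0],-1],[[0,0,0],[0,0,0],-1]])

```text
t: 24.12
ee_pos: [521.3, 41.5, 16.0]
orientation: [3.139, 0.113, 0.0]
ft_force: [0.5, -5.6, 0.2]
width: 0.4
grasp_force: 2.3
```

Emit:
step_arm(deltas=[[[0,0.0015,0],[0,0,0],-1],[[0,0.003,0],[0,0,0],-1],[[0,0.0045,0],[0,0,0],-1],[[0,0.006,0],[0,0,0],-1],[[0,0.0075,0],[0,0,0],-1],[[0,0.009,0],[0,0,0],-1],[[0,0.0105,0],[0,0,0],-1],[[0,0.012,0],[0,0,0],-1],[[0,0.0135,0],[0,0,0],-1],[[0,0.015,0],[0,0,0],-1],[[0,0.0165,0],[0,0,0],-1],[[0,0.018,0],[0,0,0],-1],[[0,0.0195,0],[0,0,0],-1],[[0,0.021,0],[0,0,0],-1],[[0,0.0225,0],[0,0,0],-1],[[0,0.024,0],[0,0,0],-1],[[0,0.027,0],[0,0,0],-1],[[0,0.03,0],[0,0,0],-1]])

```text
t: 25.62
ee_pos: [521.8, 32.7, 16.0]
orientation: [-3.139, -0.113, 0.0]
ft_force: [-0.6, 0.4, -0.1]
width: 0.3
grasp_force: 0.0
```

Next I retreat to the ring centre, lift, and move clear of the camera view to the right.

Emit:
step_arm(deltas=[[[0,0.01,0],[0,0,0],-1],[[0,0.02,0],[0,0,0],-1],[[0,0.03,0],[0,0,0],-1],[[0,0.03,0],[0,0,0],-1],[[0,0.03,-0.05],[0,0,0],-1],[[0,0.03,-0.15],[0,0,0],-1],[[0,0.03,-0.3],[0,0,0],-1],[[0,0.03,-0.5],[0,0,0],-1],[[0,0.1,-0.6],[0,0,0],-1],[[0,0.9,-0.6],[0,0,0],-1],[[0,0.9,-0.6],[0,0,0],-1],[[0,0.9,-0.6],[0,0,0],-1],[[0,0.9,-0.6],[0,0,0],-1],[[0,0.9,-0.6],[0,0,0],-1],[[0,0.9,-0.6],[0,0,0],-1],[[0,0.9,-0.6],[0,0,0],-1],[[0,0.9,-0.6],[0,0,0],-1],[[0,0.9,-0.6],[0,0,0],-1]])

```text
t: 27.12
ee_pos: [540.6, -236.1, 195.5]
orientation: [-3.139, -0.111, 0.002]
ft_force: [-0.1, 0.2, -0.2]
width: 0.3
grasp_force: 0.0
```

Emit:
step_arm(deltas=[[[-0.5,1.0,0],[0,0,0],-1],[[-0.5,1.0,0],[0,0,0],-1],[[-0.5,1.0,0],[0,0,0],-1],[[-0.5,1.0,0],[0,0,0],-1],[[-0.5,1.0,0],[0,0,0],-1],[[-0.5,1.0,0],[0,0,0],-1],[[-0.5,1.0,0],[0,0,0],-1],[[-0.5,1.0,0],[0,0,0],-1],[[-0.5,1.0,0],[0,0,0],-1],[[-0.5,1.0,0],[0,0,0],-1]])

```text
t: 27.95
ee_pos: [412.8, -546.7, 195.5]
orientation: [-3.139, -0.11, 0.0]
ft_force: [-0.3, 0.4, 0.9]
width: 0.2
grasp_force: 0.0
```

```bash
python3 s.py;  python3 - <<'E'
from h import *
import cv2
i=get_image("top");cv2.imwrite("pics/t2.png",cv2.resize(i["pixels"][105:285,140:370,::-1],None,fx=3.4,fy=3.4,interpolation=cv2.INTER_CUBIC)[:600])
E
```

```text
27.95 [-192.63 -518.79  185.45] [-0.26  0.42  0.92] 0.19286852087342102 yaw -0.37133957483239827
```

View pics/t2.png

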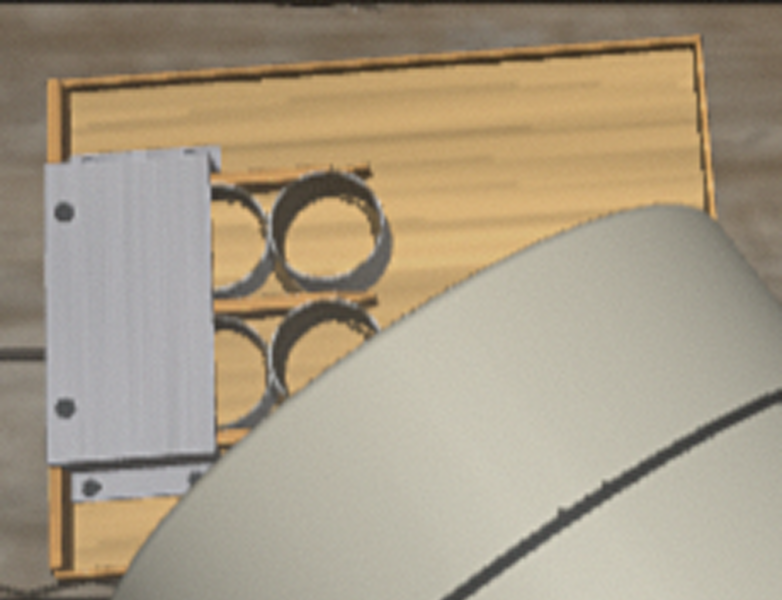

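The last picture shows both pairs in their lanes. The low rings are partly under the cover, with their edges at crop (268,240) and (270,370), and the tall rings touch them at (330,232) and (325,360). I'm handing in.

```bash
python3 -c "
from workcell import *
print(close_job())"
```

```text
the job is handed in; nothing more can be done
None
```

I handed the job in at about 28 s: the last picture shows a low and a tall ring touching in each lane, loaded far lane first, and each pair was pressed at about 5 N for a second and eased off slowly, without going near the pot or brush head.

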